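# Switch on the hob under the teapot

### The job

Switch on the portable hob under the teapot: with the fingertips, lightly press the large round key, then the square key, then the long bar key, each right down so that it stays down. Do not press a key before its turn, do not press the small round key, and do not pick up or shift the teapot or anything else; finish with the hand clear of everything.

Things in the scene. Friction and masses are not known exactly. Their poses are not given: they have to be found in the camera images.
- hob: Portable hob, a flat steel case with a black glass top, 320 mm deep (x) x 360 mm wide (y) x 50 mm high, fixed to the worktop. Origin: centre of its underside; its own x points from the key row (front, nearest the robot) to the back, y to the left, z up. The row of four keys runs along its y, 128 mm in front of its centre, in places 75 mm apart (y = -112, -37, +37, +112 mm); which key is in which place differs from run to run.
- round_key_unit: Mounting of the large round key, a disc 40 mm across: a black bezel 4 mm wider all round and 3 mm high, fixed on the hob's glass; it carries the key. Origin: centre of the bezel's underside, on the glass (0.050 m above the worktop); axes as the hob's.
- round_key_top (a point): Centre of the flat top face of the large round key, a disc 40 mm across, bare aluminium. Fully up, the top is 20 mm above the glass (0.070 m above the worktop); it moves down with the key. It rests on a rubber cushion (2.5 N per mm, 5 mm at most, springs back): a press of 6 N, or one to 11 to 12 mm below the face, takes the key right down. Axes as the hob's.
- round_key (a joint): How far down the large round key, a disc 40 mm across is, in m: 0 fully up, 0.010 fully down at its stop. It moves straight down and stays wherever it is left; it needs about 2.5 N to start and 3.5 N at the bottom, plus 0.03 N per mm/s of pressing speed. Starts up, at most 1 mm down.
- square_key_unit: Mounting of the square key, 38 x 38 mm: a black bezel 4 mm wider all round and 3 mm high, fixed on the hob's glass; it carries the key. Origin: centre of the bezel's underside, on the glass (0.050 m above the worktop); axes as the hob's.
- square_key_top (a point): Centre of the flat top face of the square key, 38 x 38 mm, bare aluminium. Fully up, the top is 20 mm above the glass (0.070 m above the worktop); it moves down with the key. It rests on a rubber cushion (2.5 N per mm, 5 mm at most, springs back): a press of 6 N, or one to 11 to 12 mm below the face, takes the key right down. Axes as the hob's.
- square_key (a joint): How far down the square key, 38 x 38 mm is, in m: 0 fully up, 0.010 fully down at its stop. It moves straight down and stays wherever it is left; it needs about 2.5 N to start and 3.5 N at the bottom, plus 0.03 N per mm/s of pressing speed. Starts up, at most 1 mm down.
- bar_key_unit: Mounting of the long bar key, 56 mm front to back (hob's x) x 18 mm wide: a black bezel 4 mm wider all round and 3 mm high, fixed on the hob's glass; it carries the key. Origin: centre of the bezel's underside, on the glass (0.050 m above the worktop); axes as the hob's.
- bar_key_top (a point): Centre of the flat top face of the long bar key, 56 mm front to back (hob's x) x 18 mm wide, bare aluminium. Fully up, the top is 20 mm above the glass (0.070 m above the worktop); it moves down with the key. It rests on a rubber cushion (2.5 N per mm, 5 mm at most, springs back): a press of 6 N, or one to 11 to 12 mm below the face, takes the key right down. Axes as the hob's.
- bar_key (a joint): How far down the long bar key, 56 mm front to back (hob's x) x 18 mm wide is, in m: 0 fully up, 0.010 fully down at its stop. It moves straight down and stays wherever it is left; it needs about 2.5 N to start and 3.5 N at the bottom, plus 0.03 N per mm/s of pressing speed. Starts up, at most 1 mm down.
- small_key_unit: Mounting of the small round key, a disc 20 mm across (not to be pressed): a black bezel 4 mm wider all round and 3 mm high, fixed on the hob's glass; it carries the key. Origin: centre of the bezel's underside, on the glass (0.050 m above the worktop); axes as the hob's.
- small_key_top (a point): Centre of the flat top face of the small round key, a disc 20 mm across (not to be pressed), bare aluminium. Fully up, the top is 20 mm above the glass (0.070 m above the worktop); it moves down with the key. It rests on a rubber cushion (2.5 N per mm, 5 mm at most, springs back): a press of 6 N, or one to 11 to 12 mm below the face, takes the key right down. Axes as the hob's.
- small_key (a joint): How far down the small round key, a disc 20 mm across (not to be pressed) is, in m: 0 fully up, 0.010 fully down at its stop. It moves straight down and stays wherever it is left; it needs about 2.5 N to start and 3.5 N at the bottom, plus 0.03 N per mm/s of pressing speed. Starts up, at most 1 mm down.
- teapot: Black cast iron teapot, 148 x 188 x 162 mm high, standing on the hob's cooking ring behind the keys. Stays on its support. Origin: centre of its underside, z up. A bystander: leave it where it is.
- spice_jar: Spice jar with a dark brown cap, 44 mm across, 96 mm high, standing on the right part of the hob's glass, about 0.12 m or more behind the key row. Stays on its support. Origin: centre of its underside, z up. A bystander: leave it where it is.
- herb_jar: White herb jar with a pale cap, 47 mm across, 98 mm high, on the worktop left of the hob. Stays on its support. Origin: centre of its underside, z up. A bystander: leave it where it is.
- honey_jar: Jar of honey with a grey lid, 66 x 72 x 102 mm high, on the worktop right of the hob. Stays on its support. Origin: centre of its underside, z up. A bystander: leave it where it is.
- soap_carton: Flat soap carton, 60 x 90 x 35 mm high, on the worktop in front of the hob, to the right. Stays on its support. Origin: centre of its underside, z up. A bystander: leave it where it is.
- mug: White mug, 92 x 127 x 95 mm high, on the worktop at the right. Stays on its support. Origin: centre of its underside, z up. A bystander: leave it where it is.

How it is judged:
By the outcome, as a careful person would: the job done as asked, in the order asked, and still so for the second after the job is handed in, with the robot touching nothing.
It also fails if it takes over 48 s, if anything falls off the work surface, if the arm or the gripper's body presses on something with over 40 N, if the wrist force passes 120 N, or if a joint passes its speed limit or range.

### The arm

A 6-joint arm with a two-finger parallel gripper is mounted at the origin on a cart in front of the work surface, level with it; the furniture and walls round the work are solid. World frame = base frame: x ahead of the robot, y to its left, z up, the work surface at z = 0. Lengths are in m, angles in rad, forces in N, time in s.
With the tool pointing down it reaches from about 0.3 to 0.775 m from the base axis. Payload 14.6 kg.
Tool frame: the origin (TCP) lies at the very end of the fingers, on their centre line; the grasp point (between the pads) lies 19 mm behind it; y points along the fingers, x is the direction in which the jaws open and shut, and the axes are right-handed (so a half turn about y gives the same grasp; the last joint's range is limited). The gripper opens to 94 mm and grips with 3 to 60 N. Pads are 16 mm wide; open, the fingers measure 119 mm over their backs; the gripper's body (75 mm by 177 mm) begins 78 mm behind the grasp point.
Start: joints at [-1.185, 0.3, 1.521, -0, 1.321, -0.067], TCP at [0.241, -0.495, 0.205] pointing down, gripper open.
Joint ranges: [-3.03, 3.03], [-0.79, 2.21], [0.23, 2.52], [-1.04, 4.18], [0, 3.07], [-2.55, 2.55]. Speed limits (rad/s): [2.22, 2.22, 2.57, 3.14, 3.14, 3.14].

### API

Orientations are given as [roll, pitch, yaw] about the fixed x, y, z axes, in that order (R = Rz(yaw) Ry(pitch) Rx(roll)).
In Python, from station import * gives the robot as it stands.
- The arm moves only by the tool send_rows, never from a script. Its argument "series" is text: rows parted by semicolons, each of 7 numbers parted by spaces: the turn, a rotation vector about the tool's x, y, z in units of 5 degrees (1.0 is 5 degrees), then the shift along the tool's x, y, z in cm, then the opening, from -1 (shut) to 1 (fully open). A call has exactly 10 rows; each row is the pose to reach, as a shift and turn from the pose commanded when the call began, along the tool's axes at that moment; what a row does not reach only later rows make up. A row lasts 1/12 s, in which the tool goes at most 41.7 mm and 7.16 degrees, less where a joint would pass 70% of its speed; a pose out of reach is approached as far as the arm can. A call with a gripper value outside its range is refused whole. The fingers move at their own pace and stop on an object; "newtons" is the grip in N (left out, the last holds). Time passes only in rows, so rows that repeat a pose let the fingers close, or fill a call up. It gives the time, the measured TCP pose, the force and the opening at its end, in the units of the state.
- get_obs(): the state, without advancing time (a new reading comes with each control period).
- camera(name): name is "side" or "top"; returns the picture (480x640x3 uint8, red, green, blue); there is no depth.
- camera_info(name): a dict with "K" (3x3 intrinsics, pixels), "R" (3x3) and "t" (3): a world point X has camera coordinates R X + t. Camera axes: x right, y down, z forward; pixel columns grow to the right and rows downward; lengths in m; the calibration is good to about 2 mm. A picture is of the moment at which its call begins. camera_info takes no time and is no camera call.
- hand_in(): hands the job in, once; it reports no verdict.
The state is a dict: "time_s": time; "qpos": joint angles; "joint_vel": joint speeds; "tau": joint torques, N m; "ee_pos": TCP position; "eef_rot": TCP orientation; "force": force on the tool from outside, world axes, zero at the start; "moment": the same for the moment, N m; "grip_width": finger opening in m.
Only numpy, scipy, OpenCV 4.12 (cv2) and the standard library are available. Lean on these libraries where they do the work, as an engineer would, in place of code of your own. Each camera call takes 0.05 s, during which the arm holds its last target. There are 200 camera calls.

## Working session

There is one attempt and no reset: what is moved stays moved. The work goes in short steps, Python scripts to look and compute and a tool call to move; the robot and the scene stay as the last step left them, time stands still between calls to the robot, and variables do not carry over. Pictures are saved under pics/ and viewed, on a budget of 10 in all, crops included, one or two more only if the job needs it, and the job is handed in when it is done.

Besides the shell and the picture viewer there is one more tool, called after "Call:" as name(argument=value, ...), one argument or row to a line, values as JSON. send_rows: Moves the arm, as the interface text tells. Its arguments: {"type":"object","properties":{"series":{"type":"string"},"newtons":{"type":"number"}},"required":["series"]}

```bash
mkdir -p pics
python3 - <<'E'
from station import *
import cv2
for n in("top","side"):
    cv2.imwrite(f"pics/{n}0.png",camera(n)[:,:,::-1]); i=camera_info(n); print(n,i["K"],i["R"],i["t"])
o=get_obs();print(o["time_s"],o["ee_pos"],o["eef_rot"],o["force"],o["grip_width"])
E
```

```text
top [[618.17872524   0.         328.12733004]
 [  0.         618.17872524 235.84710616]
 [  0.           0.           1.        ]] [[ 0.04655951 -0.99890605 -0.00435031]
 [-0.97612336 -0.04457173 -0.21259482]
 [ 0.21216835  0.01414475 -0.97713076]] [-0.10861405  0.5519018   1.35991599]
side [[582.49723013   0.         319.86325451]
 [  0.         582.49723013 238.11212299]
 [  0.           0.           1.        ]] [[ 0.82461033 -0.56568    -0.00489225]
 [-0.34278457 -0.49277133 -0.79979695]
 [ 0.45001838  0.66119782 -0.60025071]] [-0.50303268  0.19903384  1.42589849]
0.1 [ 0.24051498 -0.49436696  0.2049375 ] [-1.57075447e+00  1.06848582e-03 -1.11805185e+00] [-0.55098517  0.4766176   0.79415331] 0.09420309389492759
```

View pics/top0.png

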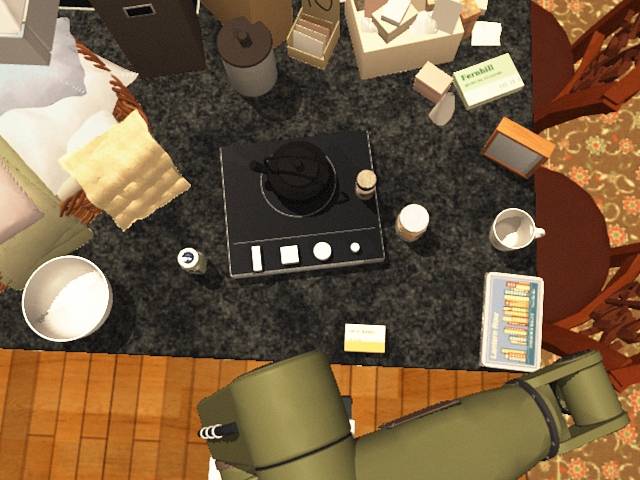

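View pics/side0.png

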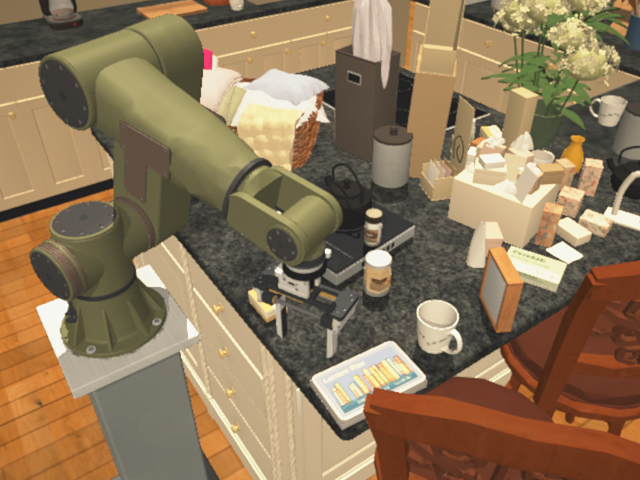

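The top view shows the keys from left to right: bar (257,258), square (289,254), large round (322,250), small round (355,247). The teapot is at about (298,175). The side view shows the arm clear on the right, with the hob largely hidden behind it.

```bash
cat > h.py <<'E'
from station import *
import numpy as np, cv2
def ray(n,uv,z):
    i=camera_info(n);R,t=np.array(i["R"]),np.array(i["t"]);c=-R.T@t
    d=R.T@np.linalg.inv(i["K"])@[*uv,1]; return c+d*(z-c[2])/d[2]
def plan(goal,yaw=None):
    o=get_obs();w=o["eef_rot"];y=w[2]
    p=o["ee_pos"];d=np.array(goal)-p
    print("pos",p.round(4),"rot",np.round(w,4),"F",np.round(o["force"],1),"t",o["time_s"])
    print("tool shift cm",np.round(100*np.array([np.cos(y)*d[0]+np.sin(y)*d[1],-d[2],-np.sin(y)*d[0]+np.cos(y)*d[1]]),2))
    if yaw is not None: print("turn about tool y units",-np.degrees(yaw-y)/5)
E
python3 - <<'E'
from h import *
im=cv2.imread("pics/top0.png")
m=(im.min(2)>120).astype(np.uint8); m[:235]=0;m[268:]=0;m[:,:240]=0;m[:,370:]=0
n,l,s,c=cv2.connectedComponentsWithStats(m)
for k in range(1,n):
    if s[k,4]>20: print(s[k],c[k].round(1),ray("top",c[k],.07).round(4))
for uv in[(298,180),(304,160)]: print("teapot",ray("top",uv,.1))
plan([.4,-.1,.15],-np.pi/2)
E
```

```text
[313 242  18  18 256] [321.8 250.3] [ 0.5198 -0.0705  0.07  ]
[350 243  10   9  67] [354.7 246.7] [ 0.5315 -0.1445  0.07  ]
[280 245  19  19 300] [289.  254.1] [0.5077 0.0033 0.07  ]
[251 246  11  22 188] [256.  256.5] [0.4987 0.0774 0.07  ]
teapot [ 0.67408504 -0.00919602  0.1       ]
teapot [ 0.72242828 -0.0202007   0.1       ]
pos [ 0.2405 -0.4944  0.2049] rot [-1.5708e+00  1.1000e-03 -1.1181e+00] F [-0.6  0.5  0.8] t 0.1
tool shift cm [-28.49   5.49  31.59]
turn about tool y units 5.188069564766879
```

Call:
send_rows(
  series="0 0.1 0 -0.4 0 0.7 -1; 0 0.4 0 -1.4 0 2.4 -1; 0 0.7 0 -2.9 0 4.8 -1; 0 1.2 0 -4.6 0 7.7 -1; 0 1.7 0 -6.5 0 11 -1; 0 2.2 0 -8.5 0 14.3 -1; 0 2.6 0 -10.1 0 17.2 -1; 0 3 0 -11.6 0 19.6 -1; 0 3.25 0 -12.6 0 21.3 -1; 0 3.35 0 -13 0 22 -1",
  newtons=20,
)

```text
time_s: 0.93
ee_pos: [0.3827, -0.2788, 0.2054]
eef_rot: [-1.571, 0.0, -1.41]
force: [-0.9, -0.2, -0.0]
grip_width: 0.0308
```

Run:
```python
from h import *
plan([.5198,-.0705,.13],np.radians(-80.8))
```

```text
pos [ 0.3827 -0.2788  0.2054] rot [-1.5706e+00  3.0000e-04 -1.4099e+00] F [-0.9 -0.2 -0. ] t 0.9333
tool shift cm [-18.36   7.54  16.87]
turn about tool y units 0.003661536853666926
```

Call:
send_rows(
  series="0 0 0 -0.6 0 0.5 -1; 0 0 0 -2 0 1.9 -1; 0 0 0 -4 0 3.7 -1; 0 0 0 -6.4 0 5.9 -1; 0 0 0 -9.2 0.5 8.4 -1; 0 0 0 -11.9 1.5 11 -1; 0 0 0 -14.3 2.8 13.2 -1; 0 0 0 -16.4 4 15 -1; 0 0 0 -17.8 4.8 16.4 -1; 0 0 0 -18.4 5 16.9 -1",
)

```text
time_s: 1.77
ee_pos: [0.5192, -0.0707, 0.1539]
eef_rot: [-1.573, 0.001, -1.409]
force: [0.3, -0.3, 0.2]
grip_width: 0.0004
```

Run:
```python
from h import *
for n in("top","side"): cv2.imwrite(f"pics/{n}1.png",cv2.resize(camera(n)[:,:,::-1],(800,600)))
plan([.5198,-.0705,.072])
i=camera_info("side")
for p in([.5198,-.0705,.07],get_obs()["ee_pos"]):
    v=np.array(i["K"])@(np.array(i["R"])@p+i["t"]);print(v[:2]/v[2]*1.25)
```

```text
pos [ 0.5189 -0.0722  0.1551] rot [-1.5718e+00  4.0000e-04 -1.4089e+00] F [ 0.4 -0.2 -0.1] t 1.8667
tool shift cm [-0.15  8.31  0.11]
[383.67315006 297.45896388]
[383.01792025 265.3741472 ]
```

View pics/side1.png

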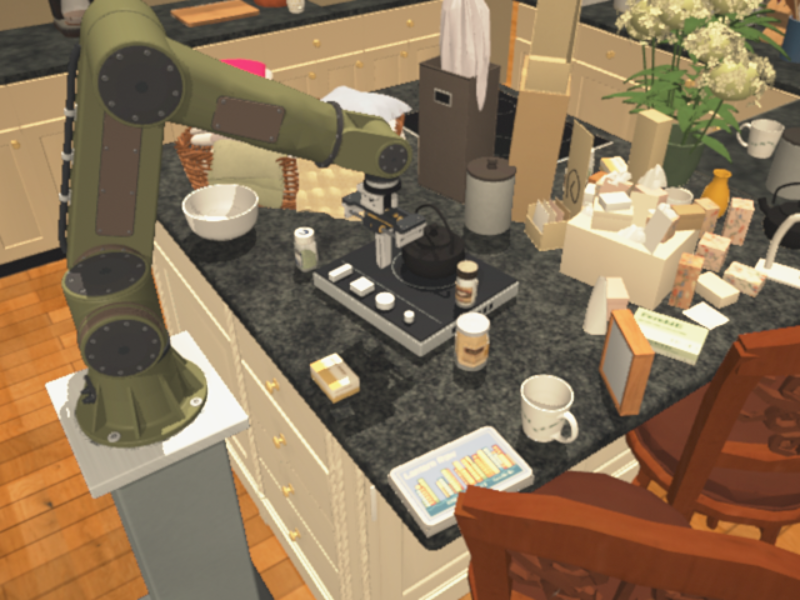

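The side view shows the closed fingertips at about (383,265), straight above the large round key at (384,300). The body is clear of the teapot, so I'm descending.

Call:
send_rows(
  series="0 0 0 0 0.3 -0.1 -1; 0 0 0 -0.1 1 -0.2 -1; 0 0 0 -0.1 2 -0.3 -1; 0 0 0 -0.1 3.1 -0.3 -1; 0 0 0 -0.1 4.2 -0.3 -1; 0 0 0 -0.1 5.3 -0.3 -1; 0 0 0 -0.1 6.3 -0.3 -1; 0 0 0 -0.1 7 -0.3 -1; 0 0 0 -0.1 7.4 -0.3 -1; 0 0 0 -0.1 7.5 -0.3 -1",
)

```text
time_s: 2.7
ee_pos: [0.5156, -0.0722, 0.0796]
eef_rot: [-1.572, 0.0, -1.41]
force: [0.6, 0.6, -0.1]
grip_width: 0.0004
```

Run:
```python
from h import *
plan([.517,-.0705,.058])
```

```text
pos [ 0.5156 -0.0722  0.0796] rot [-1.5718e+00  4.0000e-04 -1.4103e+00] F [ 0.6  0.6 -0.1] t 2.7
tool shift cm [-0.15  2.16  0.16]
```

Call:
send_rows(
  series="0 0 0 -0.1 0.3 0.1 -1; 0 0 0 -0.1 0.6 0.1 -1; 0 0 0 -0.1 0.85 0.1 -1; 0 0 0 -0.1 1.1 0.1 -1; 0 0 0 -0.1 1.35 0.1 -1; 0 0 0 -0.1 1.6 0.1 -1; 0 0 0 -0.1 1.8 0.1 -1; 0 0 0 -0.1 2 0.1 -1; 0 0 0 -0.1 2.15 0.1 -1; 0 0 0 -0.1 2.15 0.1 -1",
)

```text
time_s: 3.53
ee_pos: [0.5168, -0.0711, 0.0588]
eef_rot: [-1.571, -0.0, -1.41]
force: [0.1, 0.7, 3.4]
grip_width: 0.0008
```

Run:
```python
from h import *
plan([.517,-.0705,.058])
```

```text
pos [ 0.5168 -0.0711  0.0588] rot [-1.5705 -0.     -1.4104] F [0.1 0.7 3.4] t 3.5333
tool shift cm [-0.06  0.08  0.03]
```

Call:
send_rows(
  series="0 0 0 0 0.05 0 -1; 0 0 0 0 0.1 0 -1; 0 0 0 0 0.15 0 -1; 0 0 0 0 0.15 0 -1; 0 0 0 0 0.15 0 -1; 0 0 0 0 0.15 0 -1; 0 0 0 0 0.15 0 -1; 0 0 0 0 0.15 0 -1; 0 0 0 0 0.15 0 -1; 0 0 0 0 0.15 0 -1",
)

```text
time_s: 4.37
ee_pos: [0.5168, -0.0711, 0.0577]
eef_rot: [-1.57, -0.0, -1.41]
force: [-1.0, 1.1, 5.8]
grip_width: 0.0007
```

Call:
send_rows(
  series="0 0 0 0 0.05 0 -1; 0 0 0 0 0.1 0 -1; 0 0 0 0 0.1 0 -1; 0 0 0 0 0 0 -1; 0 0 0 0 -0.5 0 -1; 0 0 0 0 -1.3 0 -1; 0 0 0 0 -2.3 0 -1; 0 0 0 0 -3.3 0 -1; 0 0 0 0 -4 0 -1; 0 0 0 0 -4.2 0 -1",
)

```text
time_s: 5.2
ee_pos: [0.5173, -0.0713, 0.1012]
eef_rot: [-1.569, -0.001, -1.41]
force: [0.0, 0.4, 0.4]
grip_width: 0.0004
```

Run:
```python
from h import *
cv2.imwrite("pics/s2.png",cv2.resize(camera("side")[190:280,240:400,::-1],(800,450),interpolation=2))
plan([.505,.0033,.08])
```

```text
pos [ 0.5172 -0.0712  0.1008] rot [-1.5691e+00 -7.0000e-04 -1.4103e+00] F [-0.2 -0.7  0.7] t 5.25
tool shift cm [-7.55  2.08 -0.01]
```

View pics/s2.png

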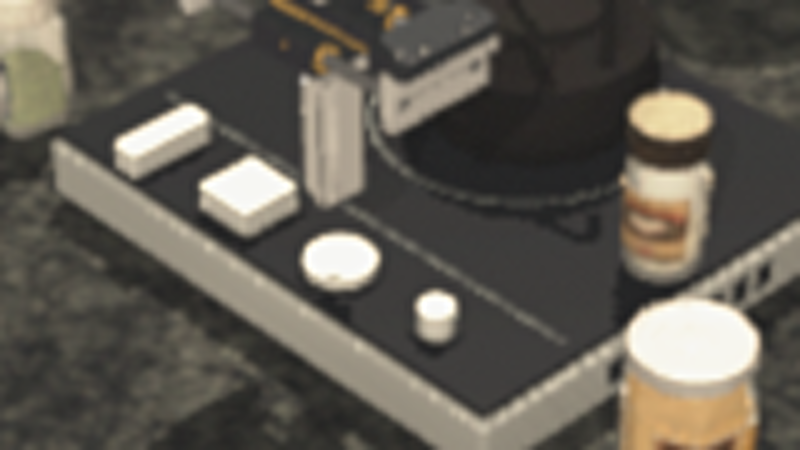

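The side crop shows the round key (340,260) now low, while the bar, square and small keys still show their full sides. Next is the square key.

Call:
send_rows(
  series="0 0 0 -0.4 0 0 -1; 0 0 0 -1.4 0 0 -1; 0 0 0 -2.8 0 0 -1; 0 0 0 -4.4 0 0 -1; 0 0 0 -5.9 0 0 -1; 0 0 0 -7 0.3 0 -1; 0 0 0 -7.5 0.9 0 -1; 0 0 0 -7.55 1.5 0 -1; 0 0 0 -7.55 1.9 0 -1; 0 0 0 -7.55 2.1 0 -1",
)

```text
time_s: 6.08
ee_pos: [0.5043, 0.003, 0.0774]
eef_rot: [-1.572, 0.0, -1.411]
force: [0.2, 0.4, 0.0]
grip_width: 0.0004
```

Call:
send_rows(
  series="0 0 0 0 0.3 0 -1; 0 0 0 0 0.6 0 -1; 0 0 0 0 0.85 0 -1; 0 0 0 0 1.1 0 -1; 0 0 0 0 1.35 0 -1; 0 0 0 0 1.6 0 -1; 0 0 0 0 1.8 0 -1; 0 0 0 0 2 0 -1; 0 0 0 0 2.15 0 -1; 0 0 0 0 2.2 0 -1",
)

```text
time_s: 6.92
ee_pos: [0.5048, 0.0032, 0.0566]
eef_rot: [-1.57, -0.0, -1.41]
force: [-3.0, -3.1, 8.6]
grip_width: 0.0003
```

Call:
send_rows(
  series="0 0 0 0 0 0 -1; 0 0 0 0 -0.2 0 -1; 0 0 0 0 -0.6 0 -1; 0 0 0 0 -1.2 0 -1; 0 0 0 0 -2 0 -1; 0 0 0 0 -2.8 0 -1; 0 0 0 0 -3.5 0 -1; 0 0 0 0 -4 0 -1; 0 0 0 0 -4.3 0 -1; 0 0 0 0 -4.4 0 -1",
)

```text
time_s: 7.75
ee_pos: [0.5049, 0.0034, 0.1011]
eef_rot: [-1.57, -0.0, -1.41]
force: [-0.1, -0.2, 0.0]
grip_width: 0.0004
```

Run:
```python
from h import *
plan([.495,.0774,.08])
```

```text
pos [0.5049 0.0034 0.1011] rot [-1.5700e+00 -1.0000e-04 -1.4103e+00] F [-0.1 -0.2  0. ] t 7.75
tool shift cm [-7.46  2.11  0.21]
```

Call:
send_rows(
  series="0 0 0 -0.4 0 0 -1; 0 0 0 -1.4 0 0.1 -1; 0 0 0 -2.8 0 0.1 -1; 0 0 0 -4.4 0 0.2 -1; 0 0 0 -5.9 0 0.2 -1; 0 0 0 -7 0.3 0.2 -1; 0 0 0 -7.4 0.9 0.2 -1; 0 0 0 -7.45 1.5 0.2 -1; 0 0 0 -7.45 1.9 0.2 -1; 0 0 0 -7.45 2.1 0.2 -1",
)

```text
time_s: 8.58
ee_pos: [0.4944, 0.0768, 0.0784]
eef_rot: [-1.572, 0.0, -1.411]
force: [1.2, -0.7, -0.1]
grip_width: 0.0006
```

Call:
send_rows(
  series="0 0 0 0 0.3 0 -1; 0 0 0 0 0.6 0 -1; 0 0 0 0 0.85 0 -1; 0 0 0 0 1.1 0 -1; 0 0 0 0 1.35 0 -1; 0 0 0 0 1.6 0 -1; 0 0 0 0 1.8 0 -1; 0 0 0 0 2 0 -1; 0 0 0 0 2.1 0 -1; 0 0 0 0 2.15 0 -1",
)

```text
time_s: 9.42
ee_pos: [0.4948, 0.0772, 0.058]
eef_rot: [-1.571, -0.0, -1.41]
force: [-1.0, -3.5, 5.6]
grip_width: 0.0005
```

Go slightly deeper, then lift straight up and back away.

Call:
send_rows(
  series="0 0 0 0 0.05 0 -1; 0 0 0 0 0.1 0 -1; 0 0 0 0 0.12 0 -1; 0 0 0 0 0.12 0 -1; 0 0 0 0 -0.2 0 -1; 0 0 0 0 -0.8 0 -1; 0 0 0 0 -1.6 0 -1; 0 0 0 0 -2.8 0 -1; 0 0 0 0 -4.2 0 -1; 0 0 0 0 -5.6 0 -1",
)

```text
time_s: 10.25
ee_pos: [0.4946, 0.0775, 0.115]
eef_rot: [-1.571, 0.0, -1.41]
force: [0.4, -0.7, -0.2]
grip_width: 0.0005
```

Call:
send_rows(
  series="0 0 0 0 -1 -0.5 -1; 0 0 0 0 -2.2 -1.5 -1; 0 0 0 0 -3.6 -3 -1; 0 0 0 0 -5 -5 -1; 0 0 0 0 -6.4 -7 -1; 0 0 0 0 -7.8 -9 -1; 0 0 0 0 -8.8 -10.5 -1; 0 0 0 0 -9.5 -11.5 -1; 0 0 0 0 -10 -12 -1; 0 0 0 0 -10 -12 -1",
)

```text
time_s: 11.08
ee_pos: [0.3759, 0.0581, 0.2151]
eef_rot: [-1.569, -0.0, -1.41]
force: [0.8, 0.3, 0.5]
grip_width: 0.0008
```

Run:
```python
from h import *
cv2.imwrite("pics/s3.png",cv2.resize(camera("side")[160:290,220:400,::-1],(800,578),interpolation=2))
cv2.imwrite("pics/t3.png",camera("top")[:,:,::-1])
plan([.495,.0774,.08])
```

```text
pos [0.3764 0.0581 0.2139] rot [-1.5705  0.     -1.4104] F [-0.3  0.3 -0.2] t 11.1833
tool shift cm [-1.000e-02  1.339e+01  1.201e+01]
```

View pics/s3.png

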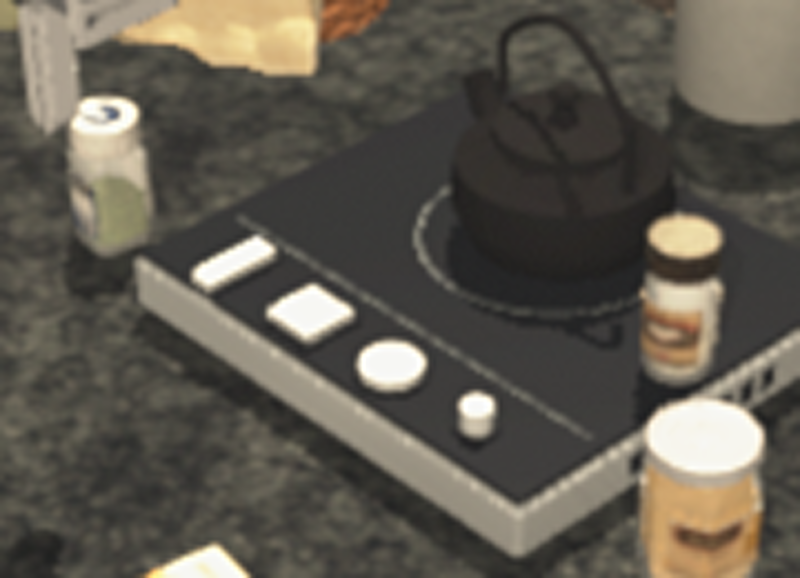

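The crop shows the bar (235,262), square (310,312) and round (392,365) keys down. The small key (477,415) is still tall, and the teapot and jars are where they were. The press forces match the cushion compressed against each stop.

Run:
```python
from h import *
print(hand_in())
```

```text
the job is handed in; nothing more can be done
None
```

I pressed the large round key, then the square key, then the long bar key, using the closed fingertips, and handed the job in at about 11.2 s.

- **Keys down:** The last force readings at the bottom were about 5.8 N (round), 8.6 N (square) and 5.6 N (bar). I pushed the round and bar keys about 1 mm further after those readings, without a new one. The forces fit the rubber cushions being squeezed against the stops, though the bar read slightly above its expected 5.0 N.
- **Final picture:** All three keys are down. The small round key is still up, and the teapot and jars look unmoved. I judged this by eye from the side view only and did not measure the positions.
- **Hand:** It finished clear of everything, 0.21 m above the worktop in front of the hob, with the wrist force near zero.
- **Failed checks:** No check failed. The round key's first press stopped short at 3.4 N, so I pressed deeper before lifting. Sideways force reached about 4 N during the square and bar presses.

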